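Put the mixed-up bearing covers back on their own gearbox castings

ROBOT

A 6-joint arm with a two-finger parallel gripper is mounted at the origin on the work surface. World frame = base frame: x ahead of the robot, y to its left, z up, the work surface at z = 0. Lengths are in m, angles in rad, forces in N, time in s.
With the tool pointing down it reaches from about 0.25 to 0.775 m from the base axis. Payload 4 kg.
Tool frame: the origin (TCP) lies between the finger pads; the fingertips stand 14 mm ahead of it and the grasp point (between the pads) lies 5 mm behind it (tip_reach is the distance from the TCP to the fingertips, in m); z points along the fingers, y is the line along which they close (so a half turn about z gives the same grasp; the last joint's range is limited). The gripper opens to 94 mm and grips with 3 to 60 N. Pads are 16 mm wide; open, the fingers measure 119 mm over their backs; the gripper's body (75 mm by 177 mm) begins 78 mm behind the grasp point.
Start: joints at [1.017, 0.087, 1.371, -0, 1.684, -0.103], TCP at [0.24, 0.495, 0.22] pointing down, gripper open.
Joint ranges: [-3.1, 3.1], [-0.76, 2.03], [0.27, 2.55], [-1.08, 4.22], [0.17, 2.65], [-2.57, 2.57]. Speed limits (rad/s): [2.79, 2.79, 3.14, 3.14, 3.14, 3.14].

INTERFACE

Orientations are given as [roll, pitch, yaw] about the fixed x, y, z axes, in that order (R = Rz(yaw) Ry(pitch) Rx(roll)).
In Python, from bench import * gives the robot as it stands. The module is installed in compiled form; this text tells all that it offers.
- The arm moves only by the tool servo_tool, never from a script. Its argument "targets" is a list of rows, each a list of 4 numbers: the shift along the tool's x, y, z in cm, then the turn about the tool's z in degrees. A call has 1 to 8 rows; each row is the pose to reach, as a shift and turn from the pose commanded when the call began, along the tool's axes at that moment; what a row does not reach only later rows make up. A row lasts 1/8 s, in which the tool goes at most 62.5 mm and 10.7 degrees, less where a joint would pass 70% of its speed; a pose out of reach is approached as far as the arm can. A call with a gripper value outside its range is refused whole. "claw" is the closure in counts, from 0 (fully open) to 255 (shut), set as the call begins (left out, the last holds). The fingers move at their own pace and stop on an object; the grip force is fixed at half the most. Time passes only in rows, so rows that repeat a pose let the fingers close. It gives the time, the measured TCP pose, the force, the opening and the grip force at its end, in the units of the state.
- get_obs(): the state, without advancing time (a new reading comes with each control period).
- snapshot(name): name is "scene" or "top"; returns the picture (420x560x3 uint8, blue, green, red); there is no depth.
- camera_model(name): a dict with "camera_matrix" (3x3 intrinsics, pixels), "camera_from_world" (4x4, takes a point from world to camera coordinates). Camera axes: x right, y up, looking along -z (the intrinsics and any distortion apply to the point x, -y, -z); pixel columns grow to the right and rows downward; lengths in m; the calibration is good to about 2 mm. A picture is of the moment at which its call begins. camera_model takes no time and is no camera call.
- close_job(): hands the job in; it is judged then, once.
The state is a dict: "time": time; "joint_positions": joint angles; "qvel": joint speeds; "joint_torque": joint torques, N m; "tool_pos": TCP position; "ee_rot": TCP orientation; "wrist_force": force on the tool from outside, world axes, zero at the start; "wrist_torque": the same for the moment, N m; "width": finger opening in m; "finger_force": force on a finger pad.
Only numpy, scipy, OpenCV 4.12 (cv2) and the standard library are available. Lean on these libraries where they do the work, as an engineer would, in place of code of your own. Each camera call takes 0.05 s, during which the arm holds its last target. There are 200 camera calls.

TASK

The three steel bearing covers have been put on the wrong gearbox castings. Swap them round, using the empty plywood board as the free spot, until each cover sits fully home, spigot in the bore, on the casting whose flange has its own shape, with the square and the oblong cover turned so that their sides run parallel to those of the flange. Leave the hammer, the bearing ring and the small gear where they are.

Things in the scene. Friction and masses are not known exactly. Their poses are not given: they have to be found in the camera images.
- round_cover: Bare steel bearing cover, a plain round disc 80 mm in diameter. Plate 8 mm thick; from the middle of its underside a spigot, 32 mm across, stands 8 mm down; from the middle of its top rises the hub, round, 36 mm in diameter, 40 mm high, to grip. Total 0.2 to 0.45 kg. Origin: centre of the plate's underside (where plate meets spigot); z up out of the hub. At the start it sits home on the casting of another shape. It may be turned any way.
- square_cover: Bare steel bearing cover, square, 76 x 76 mm, four bolt holes. Plate 8 mm thick; from the middle of its underside a spigot, 32 mm across, stands 8 mm down; from the middle of its top rises the hub, square, 34 x 34 mm, sides parallel to the plate's, 40 mm high, to grip. Total 0.2 to 0.45 kg. Origin: centre of the plate's underside (where plate meets spigot); z up out of the hub. At the start it sits home on the casting of another shape. x and y are parallel to its sides.
- oblong_cover: Bare steel bearing cover, oblong, 100 mm along its x by 54 mm along its y, four bolt holes. Plate 8 mm thick; from the middle of its underside a spigot, 32 mm across, stands 8 mm down; from the middle of its top rises the hub, oblong, 48 mm along x by 30 mm along y, 40 mm high, to grip. Total 0.2 to 0.45 kg. Origin: centre of the plate's underside (where plate meets spigot); z up out of the hub. At the start it sits home on the casting of another shape.
- round_casting: White gearbox casting with a round top flange, 108 mm in diameter. Bolted to the bench, does not move. In the middle of the flat level flange is a round bore 48 mm across and 14 mm deep, which takes the spigot of any of the covers with 8 mm play all round. Origin: centre of the casting's underside on the bench; the flange face is 60 mm above it, z up. A cover fully home has its own origin 60 mm above this origin.
- square_casting: White gearbox casting with a square top flange, 102 x 102 mm, sides parallel to x and y. Bolted to the bench, does not move. In the middle of the flat level flange is a round bore 48 mm across and 14 mm deep, which takes the spigot of any of the covers with 8 mm play all round. Origin: centre of the casting's underside on the bench; the flange face is 70 mm above it, z up. A cover fully home has its own origin 70 mm above this origin.
- oblong_casting: White gearbox casting with an oblong top flange, 124 mm along its x by 80 mm along its y. Bolted to the bench, does not move. In the middle of the flat level flange is a round bore 48 mm across and 14 mm deep, which takes the spigot of any of the covers with 8 mm play all round. Origin: centre of the casting's underside on the bench; the flange face is 80 mm above it, z up. A cover fully home has its own origin 80 mm above this origin.
- park_board: Flat square of plywood fixed to the bench, 130 x 130 x 6 mm, empty: the free spot. Origin: centre of its underside. A cover stands here on its spigot, its origin 14 mm above the bench.
- hammer: Bystander: hammer lying on the bench, 300 mm long, its origin below the middle of its length; leave alone.
- bearing_race: Bystander: steel bearing ring lying flat, 60 mm outside, 38 mm inside, 18 mm high, origin centre of its underside; leave alone.
- pinion: Bystander: small dark toothed gear lying flat, 70 mm across and 16 mm thick with a hub to 38 mm height, origin centre of its underside; leave alone.
Not all that is in view belongs to the job. What is shaped like the square_cover but red or turquoise is not meant.

How it is judged:
By the outcome, as a careful person would: the job done as asked, in the order asked, and still so for the second after the job is handed in, with the robot touching nothing.
It also fails if it takes over 115 s, if anything falls off the work surface, if the arm or the gripper's body presses on something with over 40 N, if the wrist force passes 120 N, or if a joint passes its speed limit or range.

## Working session

There is one attempt and no reset: what is moved stays moved. The work goes in short steps, Python scripts to look and compute and a tool call to move; the robot and the scene stay as the last step left them, time stands still between calls to the robot, and variables do not carry over. Pictures are saved under pics/ and viewed, at most 14 in all, crops included, and the job is handed in when it is done.

Besides the shell and the picture viewer there is one more tool, called after "Call:" as name(argument=value, ...) on one line, values as JSON. servo_tool: Moves the arm, as the interface text tells. Its arguments: {"type":"object","properties":{"targets":{"type":"array"},"claw":{"type":"number"}},"required":["targets"]}

```bash
mkdir -p pics; python3 - <<'E'
from bench import *
import cv2, numpy as np
for n in("scene","top"):
    im=snapshot(n); cv2.imwrite(f"pics/{n}0.png",im)
    m=camera_model(n); print(n,np.round(m["camera_matrix"],1).tolist(),np.round(m["camera_from_world"],3).tolist(),[k for k in m])
o=get_obs(); print({k:np.round(v,3).tolist() for k,v in o.items()})
E
```

```text
scene [[432.6, 0.0, 279.6], [0.0, 432.6, 201.1], [0.0, 0.0, 1.0]] [[-0.187, 0.982, -0.002, 0.106], [-0.76, -0.143, 0.634, 0.404], [0.622, 0.12, 0.773, -1.525], [0.0, 0.0, 0.0, 1.0]] ['camera_matrix', 'camera_from_world']
top [[438.4, 0.0, 280.3], [0.0, 438.4, 212.7], [0.0, 0.0, 1.0]] [[0.011, -1.0, -0.025, -0.003], [0.997, 0.009, 0.08, -0.608], [-0.08, -0.025, 0.996, -1.12], [0.0, 0.0, 0.0, 1.0]] ['camera_matrix', 'camera_from_world']
{'time': 0.1, 'joint_positions': [1.017, 0.088, 1.372, -0.0, 1.684, -0.103], 'qvel': [-0.001, -0.002, -0.002, -0.002, 0.001, -0.0], 'joint_torque': [0.002, -34.125, -30.33, 0.072, 0.03, -0.0], 'tool_pos': [0.239, 0.495, 0.218], 'ee_rot': [-3.14, -0.0, 2.691], 'wrist_force': [-0.217, -0.608, 0.071], 'wrist_torque': [-0.052, 0.006, -0.023], 'finger_force': 0.0, 'width': 0.094}
```

View pics/scene0.png

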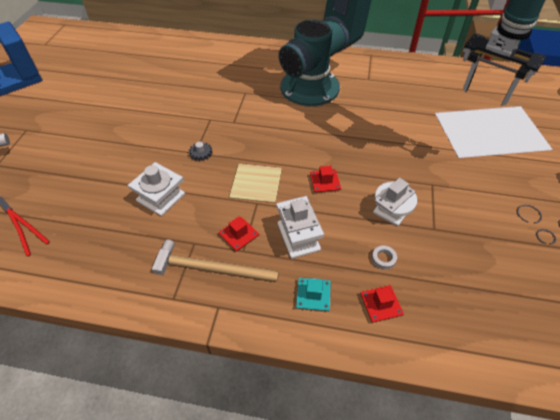

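View pics/top0.png

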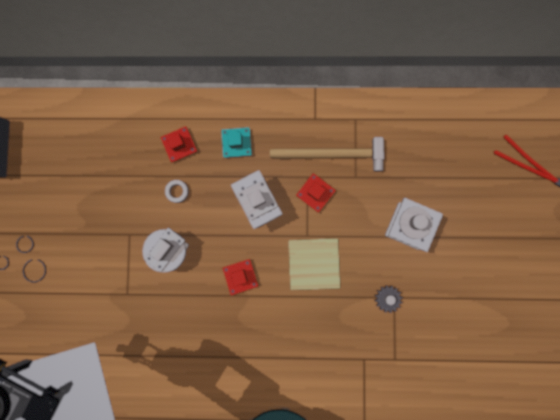

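The top view shows three white castings:
- **Square casting**, about (415,224), carrying the round cover.
- **Oblong casting**, about (257,199), carrying the steel square cover.
- **Round casting**, about (165,250), carrying the oblong cover.

The board is at (314,264). Candidates for "square cover": red at (179,144), (316,193) and (240,277), turquoise at (237,142), and bare steel on the casting at (257,199). The steel one fits the description. I'll check it in a close crop.

```bash
python3 - <<'E'
import cv2, numpy as np
t=cv2.imread("pics/top0.png"); s=cv2.imread("pics/scene0.png")
def c(im,x,y): 
    r=im[y-33:y+33,x-33:x+33]; return cv2.resize(r,(264,264),interpolation=cv2.INTER_CUBIC)
cv2.imwrite("pics/crop.png",np.vstack([np.hstack([c(t,415,224),c(t,257,199),c(t,165,250)]),np.hstack([c(s,157,185),c(s,300,225),c(s,397,200)])]))
E
```

```text
(no output)
```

View pics/crop.png

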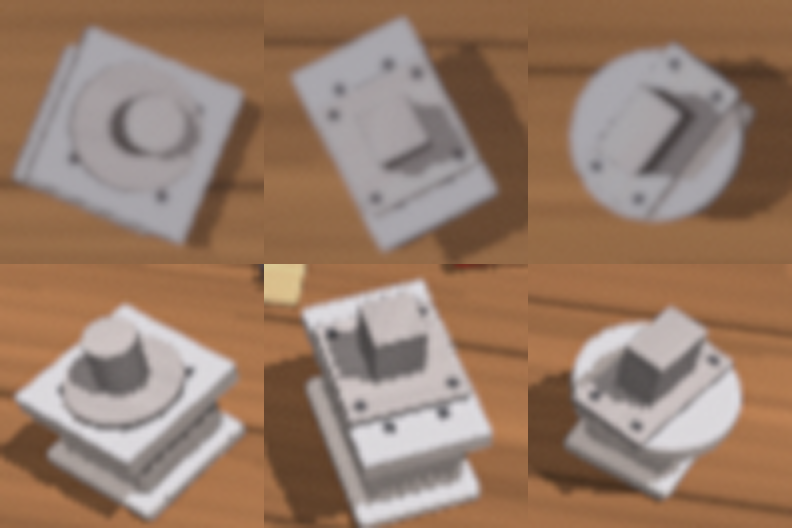

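Confirmed: steel round cover on the square flange, steel square cover on the oblong flange, and steel oblong cover on the round flange. Next I cast the picked corners and holes onto planes from both views.

```bash
cat > h.py <<'E'
from bench import *
import cv2, numpy as np
def cast(cam,px,z):
    m=camera_model(cam);K=m["camera_matrix"];T=np.array(m["camera_from_world"])
    R,t=T[:3,:3],T[:3,3]; px=np.atleast_2d(np.array(px,float))
    d=np.c_[(px[:,0]-K[0][2])/K[0][0],-(px[:,1]-K[1][2])/K[1][1],-np.ones(len(px))]@R
    c=-R.T@t
    return (c+d*((z-c[2])/d[:,2])[:,None])[:,:2]
def crop(p,x,y,s=4,h=33): return (np.array(p,float)+.5)/s-.5+[x-h,y-h]
def poly(P): # centre, edge yaws (deg)
    e=np.roll(P,-1,0)-P
    return np.round(P.mean(0),4),np.round(np.degrees(np.arctan2(e[:,1],e[:,0])),1),np.round(np.linalg.norm(e,axis=1),3)
E
python3 - <<'E'
from h import *
T={'A':('top',415,224),'B':('top',257,199),'C':('top',165,250),'a':('scene',157,185),'b':('scene',300,225),'c':('scene',397,200)}
def go(n,k,z,p):
    cam,x,y=T[k]; P=cast(cam,crop(p,x,y),z); print(n,cam,*(poly(P) if len(P)>2 else [P.mean(0).round(4)],)) if len(P)<=2 else print(n,cam,*poly(P))
go('sqcast','A',.07,[(90,27),(243,93),(185,243),(32,177)])
go('sqcast','a',.07,[(125,41),(237,101),(130,196),(17,133)])
go('roundcov plate','A',.078,[(135,126)]*2); go('roundcov hub','A',.118,[(156,124)]*2); go('roundcov hub','a',.118,[(111,74)]*2)
go('obcast','B',.08,[(142,15),(233,190),(120,251),(28,73)])
go('obcast','b',.08,[(39,48),(156,18),(228,173),(98,201)])
go('sqcov holes','B',.088,[(153,73),(195,153),(112,198),(69,115)])
go('sqcov holes','b',.088,[(69,71),(158,48),(189,119),(96,142)])
go('sqcov hub','B',.128,[(94,100),(136,83),(166,135),(121,165)])
go('rdcast','C',.06,[(127,134)]*2); go('rdcast','c',.06,[(129,123)]*2)
go('obcov holes','C',.068,[(147,64),(189,96),(110,198),(67,165)])
go('obcov holes','c',.068,[(67,131),(185,96)])
print('board',*poly(cast('top',[(289,240),(338,239),(340,289),(291,290)],.006)))
E
```

```text
sqcast top [ 0.5781 -0.3353] [-113.3  158.2   67.   -21.4] [0.102 0.1   0.102 0.101]
sqcast scene [ 0.5807 -0.3323] [  67.4  -23.9 -111.8  157.4] [0.102 0.1   0.1   0.101]
roundcov plate top [array([ 0.5829, -0.3317])]
roundcov hub top [array([ 0.5818, -0.3328])]
roundcov hub scene [array([ 0.5873, -0.3296])]
obcast top [0.638  0.0618] [-152.   119.    28.2  -62.3] [0.124 0.08  0.126 0.08 ]
obcast scene [0.6416 0.0629] [ 119.    28.4  -64.9 -152.3] [0.078 0.126 0.08  0.12 ]
sqcov holes top [0.6353 0.0601] [-151.7  119.1   28.2  -62.8] [0.056 0.058 0.058 0.058]
sqcov holes scene [0.6381 0.0612] [ 118.9   27.5  -62.4 -152.9] [0.058 0.057 0.059 0.056]
sqcov hub top [0.6392 0.0588] [ -67.4 -149.4  124.4   23.3] [0.027 0.036 0.032 0.042]
rdcast top [array([0.5073, 0.2967])]
rdcast scene [array([0.5124, 0.2975])]
obcov holes top [0.5094 0.2936] [-126.1  143.3   54.   -37.2] [0.034 0.08  0.034 0.08 ]
obcov holes scene [array([0.5115, 0.2943])]
board [ 0.4739 -0.0877] [ -88.2 -177.7   91.9    2.8] [0.129 0.13  0.128 0.131]
```

Both views agree within about 4 mm.

| Item | x, y (m) | Yaw |
|---|---|---|
| Square casting | 0.579, -0.334 | 67° |
| Round cover | 0.583, -0.331 | any |
| Oblong casting | 0.6395, 0.062 | 28° |
| Square cover | 0.637, 0.0605 | 28° |
| Round casting | 0.510, 0.297 | any |
| Oblong cover | 0.5105, 0.294 | 143° |
| Board | 0.474, -0.088 | – |

Order: round cover to the board, square cover home, oblong cover home, then round cover home.

```bash
cat >> h.py <<'E'
def to(x,y,z,yaw):
    "shift (cm, tool axes) and turn (deg) to a tool-down pose"
    o=get_obs(); p=o["tool_pos"]; Y=o["ee_rot"][2]; c,s=np.cos(Y),np.sin(Y)
    dx,dy=x-p[0],y-p[1]
    t=(np.degrees(Y)-yaw+180)%360-180
    print(np.round([100*(c*dx+s*dy),100*(s*dx-c*dy),100*(p[2]-z),t],2),"at",np.round(p,4),np.round(np.degrees(o["ee_rot"]),1),"w",round(o["width"],4),"F",np.round(o["wrist_force"],1),"t",o["time"],"q6",round(o["joint_positions"][5],2))
E
python3 -c "
from h import *
to(.583,-.3315,.22,90)"
```

```text
[-66.92 -59.39  -0.16  64.17] at [0.2394 0.4946 0.2184] [-179.9   -0.   154.2] w 0.0938 F [-0.2 -0.6  0.1] t 0.1 q6 -0.1
```

Call:
servo_tool(targets=[[-2,-1.8,0,2],[-6,-5.3,0,8],[-10.5,-9.3,0,16],[-15,-13.3,0,24],[-19.5,-17.3,0,32],[-24,-21.3,0,40],[-28.5,-25.3,0,48],[-33,-29.3,0,56]], claw=0)

```text
time: 1.1
tool_pos: [0.4092, 0.0857, 0.2192]
ee_rot: [3.141, -0.0, 1.709]
wrist_force: [0.7, 0.6, -0.4]
width: 0.0938
finger_force: 0.0
```

```bash
python3 -c "
from h import *
to(.583,-.3315,.22,90)"
```

```text
[-43.72  11.47  -0.08   7.91] at [0.4092 0.0857 0.2192] [180.   -0.   97.9] w 0.0938 F [ 0.7  0.6 -0.4] t 1.1 q6 -0.07
```

Call:
servo_tool(targets=[[-5.5,1.4,0,1],[-11.5,3,0,3],[-17.5,4.6,0,5],[-23.5,6.2,0,7],[-29.5,7.7,0,8],[-35.5,9.3,0,8],[-40.5,10.6,0,8],[-43.7,11.5,0,8]])

```text
time: 2.1
tool_pos: [0.585, -0.331, 0.2177]
ee_rot: [-3.14, -0.001, 1.572]
wrist_force: [1.3, 0.5, -0.6]
width: 0.0941
finger_force: 0.0
```

```bash
python3 -c "
from h import *
to(.583,-.3315,.104,90)
cv2.imwrite('pics/s1.png',cv2.resize(snapshot('scene')[90:240,60:260],(800,600)))"
```

```text
[-0.05 -0.2  11.37  0.07] at [ 0.585  -0.331   0.2177] [-1.799e+02 -1.000e-01  9.010e+01] w 0.0941 F [ 1.3  0.5 -0.6] t 2.1 q6 -0.6
```

View pics/s1.png

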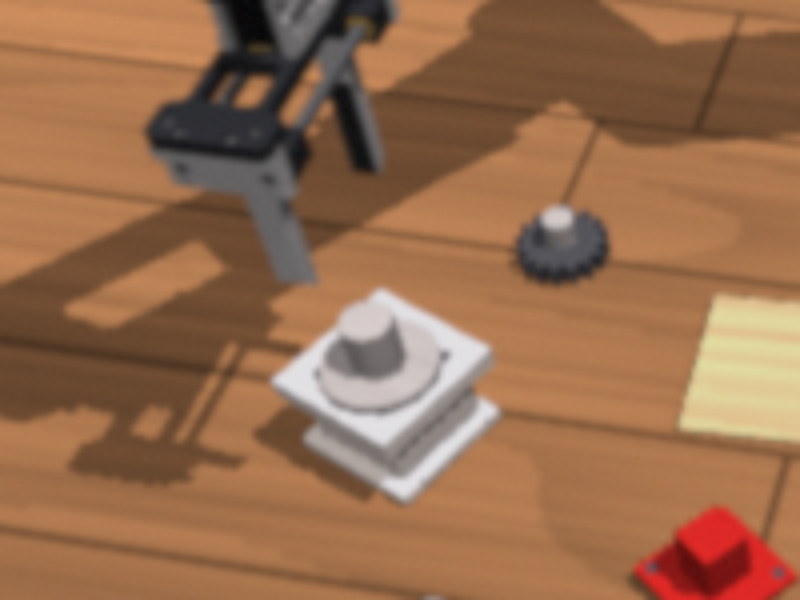

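The open fingers straddle the round hub, seen at about (370,330) in the crop, and sit above it. I'm descending and closing.

Call:
servo_tool(targets=[[0,-0.2,2.5,0],[0,-0.2,6,0],[0,-0.2,9,0],[0,-0.2,10.5,0],[0,-0.2,11.4,0],[0,-0.2,11.4,0]])

```text
time: 2.9
tool_pos: [0.583, -0.3286, 0.1055]
ee_rot: [3.142, -0.0, 1.574]
wrist_force: [-0.3, -0.1, 0.2]
width: 0.0942
finger_force: 0.0
```

Call:
servo_tool(targets=[[0,0,0,0],[0,0,0,0],[0,0,0,0],[0,0,0,0],[0,0,0,0],[0,0,0,0],[0,0,0,0],[0,0,0,0]], claw=255)

```text
time: 3.9
tool_pos: [0.5828, -0.3286, 0.1054]
ee_rot: [-3.141, -0.0, 1.574]
wrist_force: [-1.0, 0.2, 0.3]
width: 0.0354
finger_force: 30.0
```

Call:
servo_tool(targets=[[0,0,-1,0],[0,0,-3,0],[0,0,-6,0],[0,0,-9,0],[0,0,-11,0],[0,0,-11.5,0]])

```text
time: 4.65
tool_pos: [0.5839, -0.3292, 0.2242]
ee_rot: [3.137, 0.003, 1.574]
wrist_force: [0.1, 0.4, -3.0]
width: 0.0354
finger_force: 30.0
```

```bash
python3 -c "
from h import *
to(.474,-.088,.20,90)"
```

```text
[ 24.15 -10.91   2.42   0.18] at [ 0.5839 -0.3292  0.2242] [179.7   0.2  90.2] w 0.0354 F [ 0.1  0.4 -3. ] t 4.65 q6 -0.6
```

Call:
servo_tool(targets=[[2,-0.9,0,0],[6,-2.7,0,0],[10.5,-4.7,0,0],[15,-6.8,0,0],[19.5,-8.8,1,0],[22.5,-10.2,2,0],[24.2,-10.9,2.5,0],[24.2,-10.9,2.5,0]])

```text
time: 5.65
tool_pos: [0.473, -0.0865, 0.1952]
ee_rot: [-3.141, 0.0, 1.575]
wrist_force: [0.3, -0.2, -2.5]
width: 0.0356
finger_force: 30.0
```

```bash
python3 -c "
from h import *
to(.474,-.088,.0495,90)"
```

```text
[-0.15  0.1  14.57  0.25] at [ 0.473  -0.0865  0.1952] [-180.     0.    90.3] w 0.0356 F [ 0.3 -0.2 -2.5] t 5.65 q6 -0.3
```

Call:
servo_tool(targets=[[0,0,2.5,0],[0,0,6,0],[0,0,9.5,0],[0,0,12,0],[0,0,13.5,0],[0,0,14.2,0],[0,0,14.5,0],[0,0,14.5,0]])

```text
time: 6.65
tool_pos: [0.4739, -0.0873, 0.0513]
ee_rot: [3.14, 0.0, 1.574]
wrist_force: [-0.1, -0.2, -3.1]
width: 0.0356
finger_force: 30.0
```

Call:
servo_tool(targets=[[0,0,0.1,0],[0,0,0.2,0],[0,0,0.2,0]])

```text
time: 7.02
tool_pos: [0.4737, -0.0871, 0.0493]
ee_rot: [3.14, 0.0, 1.574]
wrist_force: [-1.0, -0.1, 1.7]
width: 0.0357
finger_force: 30.0
```

Contact (the force changed from -3.1 to +1.7). I'm releasing and rising.

Call:
servo_tool(targets=[[0,0,0,0],[0,0,0,0],[0,0,0,0],[0,0,0,0],[0,0,0,0]], claw=0)

```text
time: 7.65
tool_pos: [0.4732, -0.087, 0.0484]
ee_rot: [-3.142, -0.0, 1.574]
wrist_force: [-0.3, 0.5, -0.2]
width: 0.0821
finger_force: 0.0
```

Call:
servo_tool(targets=[[0,0,-2,0],[0,0,-6,0],[0,0,-11,0],[0,0,-16,0],[0,0,-17,0]])

```text
time: 8.28
tool_pos: [0.4751, -0.0875, 0.2229]
ee_rot: [3.134, 0.002, 1.574]
wrist_force: [-0.2, -0.1, -0.9]
width: 0.0937
finger_force: 0.0
```

```bash
python3 -c "
from h import *
to(.637,.0605,.21,118.3)"
```

```text
[ 14.75  16.24   1.29 -28.13] at [ 0.4751 -0.0875  0.2229] [1.795e+02 1.000e-01 9.020e+01] w 0.0937 F [-0.2 -0.1 -0.9] t 8.275 q6 -0.3
```

Call:
servo_tool(targets=[[2,2.2,0,-4],[5,5.4,0,-10],[8,8.7,0,-16],[11,12,0,-22],[13.5,14.8,0,-27],[14.8,16.2,0,-28.1],[14.8,16.2,0.5,-28.1],[14.8,16.2,1,-28.1]])

```text
time: 9.28
tool_pos: [0.6339, 0.061, 0.2069]
ee_rot: [-3.139, -0.001, 2.064]
wrist_force: [-0.6, -0.5, 0.1]
width: 0.0938
finger_force: 0.0
```

```bash
python3 -c "
from h import *
to(.637,.0605,.116,118.3)
cv2.imwrite('pics/s2.png',cv2.resize(snapshot('scene')[130:270,210:396],(800,600)))"
```

```text
[-0.19  0.25  9.09 -0.06] at [0.6339 0.061  0.2069] [-179.9   -0.   118.2] w 0.0938 F [-0.6 -0.5  0.1] t 9.275 q6 -0.49
```

View pics/s2.png

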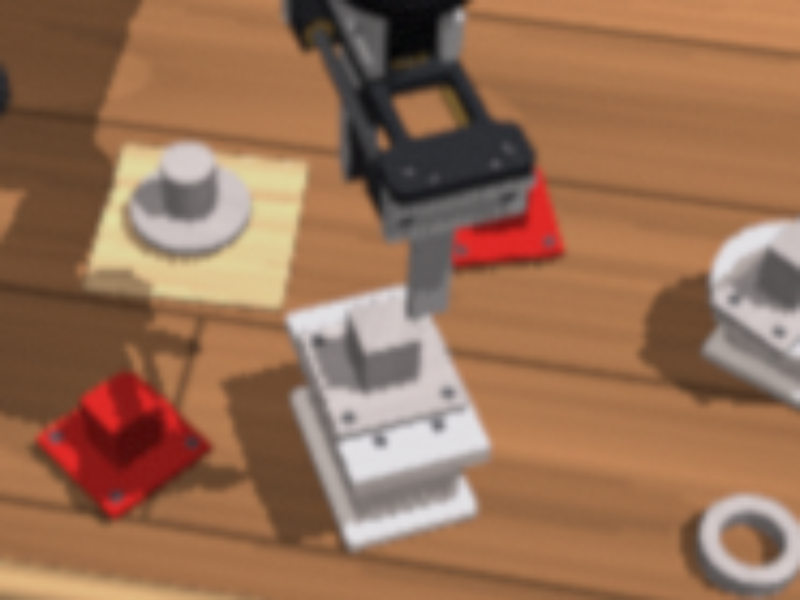

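The round cover lies flat on the board at (190,200). The near finger is at (427,290), beyond the square hub on the closing line. Descending.

Call:
servo_tool(targets=[[0,0.1,2.5,0],[-0.1,0.2,5.5,0],[-0.1,0.2,8,0],[-0.1,0.2,9.1,0],[-0.1,0.2,9.2,0]])

```text
time: 9.95
tool_pos: [0.6364, 0.0611, 0.116]
ee_rot: [-3.141, -0.001, 2.064]
wrist_force: [0.4, -0.0, -0.1]
width: 0.0941
finger_force: 0.0
```

Call:
servo_tool(targets=[[0,0,0,0],[0,0,0,0],[0,0,0,0],[0,0,0,0],[0,0,0,0],[0,0,0,0],[0,0,0,0],[0,0,0,0]], claw=255)

```text
time: 10.95
tool_pos: [0.6366, 0.0613, 0.1164]
ee_rot: [-3.14, -0.0, 2.064]
wrist_force: [-1.9, -1.4, 0.9]
width: 0.0338
finger_force: 30.0
```

Call:
servo_tool(targets=[[0,0,-1,0],[0,0,-3,0],[0,0,-6,0],[0,0,-9,0],[0,0,-10.5,0],[0,0,-11,0]])

```text
time: 11.7
tool_pos: [0.6374, 0.0617, 0.2272]
ee_rot: [3.14, 0.0, 2.064]
wrist_force: [0.2, 0.5, -2.8]
width: 0.0341
finger_force: 30.0
```

```bash
python3 -c "
from h import *
to(.579,-.334,.21,67.3)"
```

```text
[-32.08 -23.89   1.72  50.98] at [0.6374 0.0617 0.2272] [179.9   0.  118.3] w 0.0341 F [ 0.2  0.5 -2.8] t 11.7 q6 -0.49
```

Call:
servo_tool(targets=[[-1.5,-1.1,0,3],[-5,-3.7,0,9],[-9,-6.7,0,16],[-13,-9.7,0,23],[-17,-12.7,0,30],[-21,-15.6,0,37],[-25,-18.6,0,44],[-28.5,-21.2,0,49]])

```text
time: 12.7
tool_pos: [0.5833, -0.2926, 0.2243]
ee_rot: [-3.138, 0.0, 1.202]
wrist_force: [-0.1, -0.0, -3.6]
width: 0.0335
finger_force: 30.0
```

```bash
python3 -c "
from h import *
to(.579,-.334,.20,67.3)"
```

```text
[-4.01  1.09  2.43  1.59] at [ 0.5833 -0.2926  0.2243] [-179.8    0.    68.9] w 0.0335 F [-0.1 -0.  -3.6] t 12.7 q6 -0.18
```

Call:
servo_tool(targets=[[-1.5,0.4,0,0.6],[-3,0.8,0,1.2],[-4,1.1,1,1.6],[-4,1.1,3,1.6],[-4,1.1,5.5,1.6],[-4,1.1,7.5,1.6],[-4,1.1,8.5,1.6],[-4,1.1,8.5,1.6]])

```text
time: 13.7
tool_pos: [0.5812, -0.3303, 0.1402]
ee_rot: [-3.139, -0.001, 1.182]
wrist_force: [-0.1, 0.0, -2.8]
width: 0.0338
finger_force: 30.0
```

```bash
python3 -c "
from h import *
to(.579,-.334,.106,67.3)
a=snapshot('scene')[140:230,100:220];b=snapshot('top')[175:265,355:475]
cv2.imwrite('pics/s3.png',cv2.resize(np.vstack([a,b]),(800,1200))[::2,::2] if 0 else np.hstack([cv2.resize(a,(400,300)),cv2.resize(b,(400,300))]))"
```

```text
[-0.43 -0.06  3.42  0.42] at [ 0.5812 -0.3303  0.1402] [-179.9   -0.    67.7] w 0.0338 F [-0.1  0.  -2.8] t 13.7 q6 -0.21
```

View pics/s3.png

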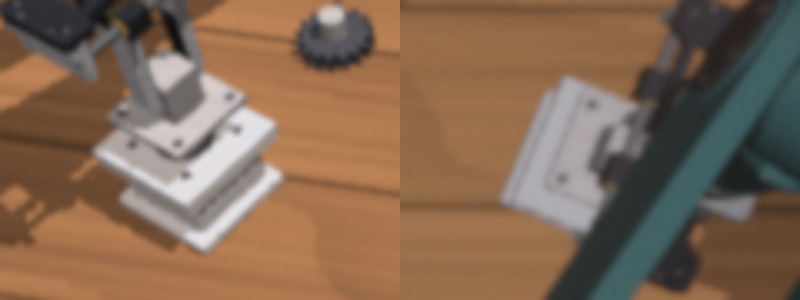

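```bash
python3 -c "
from h import *
f=lambda p:(np.array(p,float)+.5)*.3-.5+[100,140]
for z in (.112,.114): print(poly(cast('scene',f([(120,114),(178,143),(228,97)]),z)), cast('scene',f([(120,114),(228,97)]),z).mean(0))
"
```

```text
(array([ 0.5979, -0.3245]), array([ 69.9, 158.7, -66.7]), array([0.058, 0.056, 0.082])) [ 0.58578069 -0.3301871 ]
(array([ 0.5995, -0.3233]), array([ 69.9, 158.7, -66.7]), array([0.058, 0.056, 0.082])) [ 0.58748022 -0.32903495]
```

Call:
servo_tool(targets=[[-0.3,-0.1,0,0.4],[-0.5,-0.2,0.5,0.4],[-0.5,-0.2,1.2,0.4],[-0.5,-0.2,1.9,0.4],[-0.5,-0.2,2.5,0.4],[-0.5,-0.2,3,0.4],[-0.5,-0.2,3.2,0.4],[-0.5,-0.2,3.4,0.4]])

```text
time: 14.8
tool_pos: [0.5778, -0.3351, 0.1075]
ee_rot: [3.141, -0.0, 1.174]
wrist_force: [0.3, 0.5, -3.0]
width: 0.0337
finger_force: 30.0
```

Call:
servo_tool(targets=[[0,0,0.1,0],[0,0,0.2,0],[0,0,0.2,0]])

```text
time: 15.18
tool_pos: [0.5778, -0.3351, 0.1064]
ee_rot: [3.141, 0.0, 1.174]
wrist_force: [-1.5, 0.0, 0.6]
width: 0.0334
finger_force: 30.0
```

It seated at the expected height (0.106). Releasing.

Call:
servo_tool(targets=[[0,0,0,0],[0,0,0,0],[0,0,0,0],[0,0,0,0],[0,0,0,0]], claw=0)

```text
time: 15.8
tool_pos: [0.5777, -0.335, 0.1054]
ee_rot: [3.142, -0.0, 1.174]
wrist_force: [0.0, 1.0, -0.1]
width: 0.0802
finger_force: 0.0
```

Call:
servo_tool(targets=[[0,0,-2,0],[0,0,-5,0],[0,0,-9,0],[0,0,-11,0],[0,0,-11.5,0]])

```text
time: 16.42
tool_pos: [0.5786, -0.3356, 0.2245]
ee_rot: [3.136, 0.001, 1.174]
wrist_force: [0.3, -0.7, 0.2]
width: 0.0939
finger_force: 0.0
```

```bash
python3 -c "
from h import *
to(.5105,.294,.21,143.2)"
```

```text
[ 55.44 -30.61   1.45 -75.93] at [ 0.5786 -0.3356  0.2245] [1.797e+02 1.000e-01 6.730e+01] w 0.0939 F [ 0.3 -0.7  0.2] t 16.425 q6 -0.21
```

Call:
servo_tool(targets=[[2,-1.1,0,-3],[6,-3.3,0,-9],[10.5,-5.8,0,-16],[15,-8.3,0,-23],[19.5,-10.8,0,-30],[24,-13.3,0,-37],[28.5,-15.7,0,-44],[33,-18.2,0,-51]])

```text
time: 17.42
tool_pos: [0.5365, 0.0413, 0.2199]
ee_rot: [-3.141, -0.001, 2.068]
wrist_force: [-0.5, 0.1, 0.8]
width: 0.094
finger_force: 0.0
```

```bash
python3 -c "
from h import *
to(.5105,.294,.21,143.2)"
```

```text
[ 23.45   9.77   0.99 -24.71] at [0.5365 0.0413 0.2199] [-180.    -0.   118.5] w 0.094 F [-0.5  0.1  0.8] t 17.425 q6 -0.53
```

Call:
servo_tool(targets=[[4,1.7,0,-4],[8.5,3.5,0,-9],[13,5.4,0,-14],[17.5,7.3,0,-19],[21,8.8,0,-23],[23.5,9.8,0,-24.7],[23.5,9.8,1,-24.7],[23.5,9.8,1,-24.7]])

```text
time: 18.42
tool_pos: [0.5116, 0.292, 0.2085]
ee_rot: [-3.138, -0.001, 2.495]
wrist_force: [-0.2, -0.6, -0.1]
width: 0.0939
finger_force: 0.0
```

```bash
python3 -c "
from h import *
to(.5105,.294,.096,143.2)"
```

```text
[ 0.21  0.09 11.25 -0.27] at [0.5116 0.292  0.2085] [-1.798e+02 -1.000e-01  1.429e+02] w 0.0939 F [-0.2 -0.6 -0.1] t 18.425 q6 -0.5
```

Call:
servo_tool(targets=[[0.2,0,2.5,-0.2],[0.2,0,6,-0.2],[0.2,0,9,-0.2],[0.2,0,10.8,-0.2],[0.2,0,11.3,-0.2],[0.2,0,11.3,-0.2]])

```text
time: 19.18
tool_pos: [0.5113, 0.2941, 0.0982]
ee_rot: [3.141, 0.001, 2.498]
wrist_force: [0.8, 0.2, -0.7]
width: 0.0937
finger_force: 0.0
```

Call:
servo_tool(targets=[[0,0,0,0],[0,0,0,0],[0,0,0,0],[0,0,0,0],[0,0,0,0],[0,0,0,0],[0,0,0,0],[0,0,0,0]], claw=255)

```text
time: 20.18
tool_pos: [0.5106, 0.294, 0.0974]
ee_rot: [-3.141, -0.0, 2.499]
wrist_force: [-0.5, 0.1, 0.9]
width: 0.0298
finger_force: 30.0
```

Call:
servo_tool(targets=[[0,0,-1,0],[0,0,-3,0],[0,0,-6,0],[0,0,-9,0],[0,0,-11.5,0],[0,0,-12.5,0]])

```text
time: 20.92
tool_pos: [0.5114, 0.2946, 0.2248]
ee_rot: [3.138, 0.002, 2.499]
wrist_force: [0.2, -0.3, -1.0]
width: 0.0297
finger_force: 30.0
```

```bash
python3 -c "
from h import *
to(.6395,.0623,.21,28.2-180)"
```

```text
[-24.18 -10.92   1.48 -65.02] at [0.5114 0.2946 0.2248] [1.798e+02 1.000e-01 1.432e+02] w 0.0297 F [ 0.2 -0.3 -1. ] t 20.925 q6 -0.5
```

Call:
servo_tool(targets=[[-1.5,-0.7,0,-4],[-5,-2.3,0,-13],[-9,-4.1,0,-23],[-13,-5.9,0,-33],[-17,-7.7,0,-43],[-20.5,-9.3,0,-53],[-23,-10.4,0,-61],[-24.2,-10.9,0,-65]])

```text
time: 21.92
tool_pos: [0.6393, 0.0602, 0.2208]
ee_rot: [3.141, -0.002, -2.649]
wrist_force: [-1.1, 0.3, -2.2]
width: 0.03
finger_force: 30.0
```

```bash
python3 -c "
from h import *
to(.6395,.0623,.15,28.2-180)"
```

```text
[-0.12  0.18  7.08  0.01] at [0.6393 0.0602 0.2208] [ 1.799e+02 -1.000e-01 -1.518e+02] w 0.03 F [-1.1  0.3 -2.2] t 21.925 q6 -2.06
```

Call:
servo_tool(targets=[[0,0.1,1,0],[0,0.1,3,0],[0,0.1,5,0],[0,0.1,6.5,0],[0,0.1,7.2,0],[0,0.1,7.2,0]])

```text
time: 22.68
tool_pos: [0.6383, 0.0632, 0.1499]
ee_rot: [3.141, -0.001, -2.65]
wrist_force: [-0.4, 0.7, -2.2]
width: 0.0298
finger_force: 30.0
```

```bash
python3 -c "
from h import *
to(.6395,.0623,.118,28.2-180)
a=snapshot('scene')[175:265,240:360];b=snapshot('top')[155:245,197:317]
cv2.imwrite('pics/s4.png',np.hstack([cv2.resize(a,(400,300)),cv2.resize(b,(400,300))]))"
```

```text
[-0.07 -0.13  3.19 -0.02] at [0.6383 0.0632 0.1499] [ 180.    -0.  -151.8] w 0.0298 F [-0.4  0.7 -2.2] t 22.675 q6 -2.05
```

View pics/s4.png

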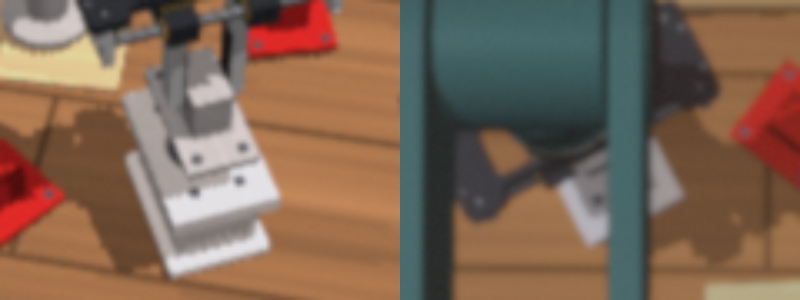

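```bash
python3 -c "
from h import *
f=lambda p:(np.array(p,float)+.5)*.3-.5+[240,175]
P=cast('scene',f([(196,159),(242,147)]),.1205);e=P[1]-P[0];print(np.linalg.norm(e),np.degrees(np.arctan2(*e[::-1]))-90, P.mean(0)-.04*np.array([np.cos(.492),np.sin(.492)]))
"
```

```text
0.03393800278826864 28.50367423523467 [0.64010118 0.06309209]
```

The cover is aligned within 2 mm and 0.5°. Lowering it.

Call:
servo_tool(targets=[[0,-0.1,0.5,0],[0,-0.1,1.2,0],[0,-0.1,1.9,0],[0,-0.1,2.5,0],[0,-0.1,2.9,0],[0,-0.1,3.1,0],[0,-0.1,3.2,0]])

```text
time: 23.65
tool_pos: [0.6392, 0.062, 0.1185]
ee_rot: [-3.142, 0.0, -2.65]
wrist_force: [0.6, -0.0, -1.5]
width: 0.0299
finger_force: 30.0
```

Call:
servo_tool(targets=[[0,0,0.1,0],[0,0,0.2,0],[0,0,0.2,0]])

```text
time: 24.02
tool_pos: [0.6393, 0.062, 0.1174]
ee_rot: [-3.141, 0.001, -2.65]
wrist_force: [-0.8, 0.5, 1.1]
width: 0.0296
finger_force: 30.0
```

Call:
servo_tool(targets=[[0,0,0,0],[0,0,0,0],[0,0,0,0],[0,0,0,0],[0,0,0,0]], claw=0)

```text
time: 24.65
tool_pos: [0.6391, 0.0619, 0.1164]
ee_rot: [3.142, -0.0, -2.65]
wrist_force: [0.6, 0.6, 0.2]
width: 0.0762
finger_force: 0.0
```

Call:
servo_tool(targets=[[0,0,-2,0],[0,0,-5,0],[0,0,-8,0],[0,0,-9.5,0],[0,0,-10,0]])

```text
time: 25.28
tool_pos: [0.6396, 0.062, 0.2184]
ee_rot: [-3.14, 0.003, -2.65]
wrist_force: [0.1, 0.4, -0.2]
width: 0.094
finger_force: 0.0
```

```bash
python3 -c "
from h import *
to(.4737,-.0872,.15,148)"
```

```text
[21.67 -5.31  6.84 60.17] at [0.6396 0.062  0.2184] [-1.799e+02  1.000e-01 -1.518e+02] w 0.094 F [ 0.1  0.4 -0.2] t 25.275 q6 -2.05
```

Call:
servo_tool(targets=[[2,-0.5,0,5],[5.5,-1.3,0,14],[9.5,-2.3,0,24],[13.5,-3.3,0,34],[17.5,-4.3,0,44],[20.5,-5,2,53],[21.7,-5.3,5,60],[21.7,-5.3,6.8,60]])

```text
time: 26.28
tool_pos: [0.4712, -0.0873, 0.1461]
ee_rot: [-3.141, -0.003, 2.586]
wrist_force: [0.1, 0.0, 1.0]
width: 0.0941
finger_force: 0.0
```

```bash
python3 -c "
from h import *
to(.4737,-.0872,.05,148)"
```

```text
[-0.2   0.14  9.61  0.16] at [ 0.4712 -0.0873  0.1461] [-180.    -0.2  148.2] w 0.0941 F [0.1 0.  1. ] t 26.275 q6 -1.32
```

Call:
servo_tool(targets=[[-0.1,0.1,2,0],[-0.1,0.1,5,0],[-0.1,0.1,7.5,0],[-0.1,0.1,9,0],[-0.1,0.1,9.7,0],[-0.1,0.1,9.7,0]])

```text
time: 27.02
tool_pos: [0.4744, -0.0868, 0.0515]
ee_rot: [3.141, -0.0, 2.587]
wrist_force: [-0.9, 0.1, 0.0]
width: 0.0943
finger_force: 0.0
```

Call:
servo_tool(targets=[[0,0,0,0],[0,0,0,0],[0,0,0,0],[0,0,0,0],[0,0,0,0],[0,0,0,0],[0,0,0,0],[0,0,0,0]], claw=255)

```text
time: 28.02
tool_pos: [0.4741, -0.0871, 0.0515]
ee_rot: [-3.141, 0.0, 2.586]
wrist_force: [-1.3, -0.7, 0.3]
width: 0.0357
finger_force: 30.0
```

Call:
servo_tool(targets=[[0,0,-1,0],[0,0,-3,0],[0,0,-6,0],[0,0,-10,0],[0,0,-13,0],[0,0,-15,0],[0,0,-15.5,0]])

```text
time: 28.9
tool_pos: [0.4749, -0.0868, 0.2082]
ee_rot: [3.14, 0.003, 2.586]
wrist_force: [-0.4, -0.2, -2.5]
width: 0.0354
finger_force: 30.0
```

```bash
python3 -c "
from h import *
to(.51,.297,.2,148)"
```

```text
[17.25 34.46  0.82  0.19] at [ 0.4749 -0.0868  0.2082] [179.9   0.2 148.2] w 0.0354 F [-0.4 -0.2 -2.5] t 28.9 q6 -1.31
```

Call:
servo_tool(targets=[[1,2,0,0],[3,6,0,0],[5.2,10.5,0,0],[7.5,15,0,0],[9.8,19.5,0,0],[12,24,0,0],[14.2,28.5,0,0],[16.2,32.4,0,0]])

```text
time: 29.9
tool_pos: [0.5067, 0.2757, 0.2048]
ee_rot: [-3.14, -0.002, 2.587]
wrist_force: [0.2, -0.6, -2.4]
width: 0.0358
finger_force: 30.0
```

Call:
servo_tool(targets=[[0.8,1.6,0,0],[1,2,0.5,0],[1,2,2,0],[1,2,4,0],[1,2,6,0],[1,2,7.4,0],[1,2,8,0],[1,2,8,0]])

```text
time: 30.9
tool_pos: [0.5094, 0.2956, 0.1262]
ee_rot: [-3.141, -0.0, 2.585]
wrist_force: [0.6, -0.4, -2.1]
width: 0.0356
finger_force: 30.0
```

```bash
python3 -c "
from h import *
to(.51,.297,.0975,148)
a=snapshot('scene')[155:245,335:455];b=snapshot('top')[205:295,105:225]
cv2.imwrite('pics/s5.png',np.hstack([cv2.resize(a,(400,300)),cv2.resize(b,(400,300))]))"
```

```text
[0.03 0.15 2.87 0.14] at [0.5094 0.2956 0.1262] [-180.    -0.   148.1] w 0.0356 F [ 0.6 -0.4 -2.1] t 30.9 q6 -0.59
```

View pics/s5.png

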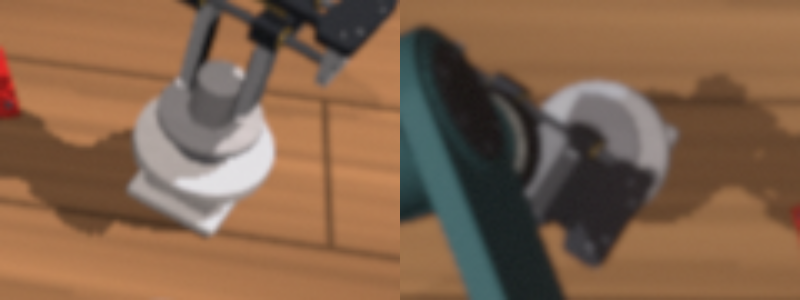

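```bash
python3 -c "
from h import *
f=lambda p,o:(np.array(p,float)+.5)*.3-.5+o
S=[335,155];T=[105,205]
print('cover ends', cast('scene',f([(157,113),(266,120),(211,158)],S),.096), 'flange', cast('scene',f([(133,145),(275,153)],S),.06).mean(0))
print('flange top fit, right/top edge', cast('top',f([(668-400,150),(600-400,80)],T),.06),'cover', cast('top',f([(640-400,130),(592-400,90)],T),.097))
"
```

```text
cover ends [[0.52129543 0.25515626]
 [0.51313684 0.33639322]
 [0.55845687 0.29616727]] flange [0.5191415  0.29745921]
flange top fit, right/top edge [[0.50907265 0.24161877]
 [0.56160639 0.29518762]] cover [[0.52368735 0.25371841]
 [0.55265957 0.29011858]]
```

Call:
servo_tool(targets=[[0.3,0.1,0.3,0],[0.3,0.1,0.9,0],[0.3,0.1,1.5,0],[0.3,0.1,2.1,0],[0.3,0.1,2.5,0],[0.3,0.1,2.7,0],[0.3,0.1,2.8,0],[0.3,0.1,2.8,0]])

```text
time: 32.0
tool_pos: [0.5076, 0.2986, 0.0986]
ee_rot: [3.141, 0.0, 2.586]
wrist_force: [-0.5, 0.1, -1.6]
width: 0.0352
finger_force: 30.0
```

Call:
servo_tool(targets=[[0,0,0.1,0],[0,0,0.2,0],[0,0,0.2,0]])

```text
time: 32.38
tool_pos: [0.5077, 0.2986, 0.0976]
ee_rot: [3.141, 0.001, 2.586]
wrist_force: [-1.9, -1.5, 3.0]
width: 0.0353
finger_force: 30.0
```

Seated at the expected height. I'm releasing, rising and backing out of the cameras' view.

Call:
servo_tool(targets=[[0,0,0,0],[0,0,0,0],[0,0,0,0],[0,0,0,0],[0,0,0,0]], claw=0)

```text
time: 33.0
tool_pos: [0.5075, 0.2985, 0.0964]
ee_rot: [3.142, -0.0, 2.586]
wrist_force: [-0.2, -0.2, -0.1]
width: 0.0818
finger_force: 0.0
```

Call:
servo_tool(targets=[[0,0,-2,0],[0,0,-6,0],[0,0,-10,0],[0,0,-12,0],[0,0,-12.5,0],[0,0,-12.5,0]])

```text
time: 33.75
tool_pos: [0.5073, 0.2984, 0.2209]
ee_rot: [-3.141, -0.0, 2.586]
wrist_force: [0.1, 0.1, -0.6]
width: 0.0938
finger_force: 0.0
```

Call:
servo_tool(targets=[[4,-2,0,0],[9,-4,0,0],[14,-6,0,0],[19,-7,0,0],[24,-7,0,0],[29,-7,0,0],[32,-7,0,0],[32,-7,0,0]])

```text
time: 34.75
tool_pos: [0.1969, 0.4078, 0.2198]
ee_rot: [-3.139, -0.0, 2.59]
wrist_force: [-0.3, -0.3, 0.0]
width: 0.0936
finger_force: 0.0
```

```bash
python3 - <<'E'
from h import *
t=snapshot('top'); s=snapshot('scene'); print(get_obs()['tool_pos'])
def c(im,x,y): 
    r=im[y-33:y+33,x-33:x+33]; return cv2.resize(r,(264,264),interpolation=cv2.INTER_CUBIC)
cv2.imwrite("pics/end.png",np.vstack([np.hstack([c(t,415,224),c(t,257,199),c(t,165,250)]),np.hstack([c(s,157,185),c(s,300,225),c(s,397,200)])]))
cv2.imwrite("pics/endtop.png",t)
E
```

```text
[0.19875246 0.40717873 0.22028212]
```

View pics/end.png

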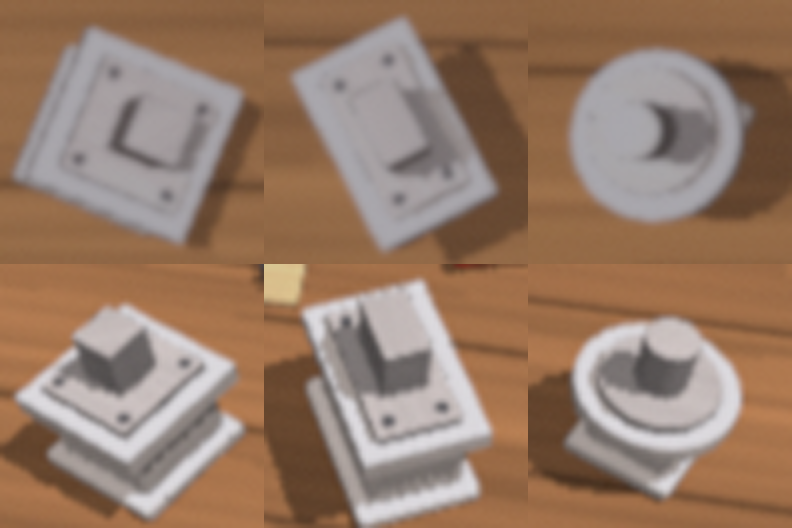

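View pics/endtop.png

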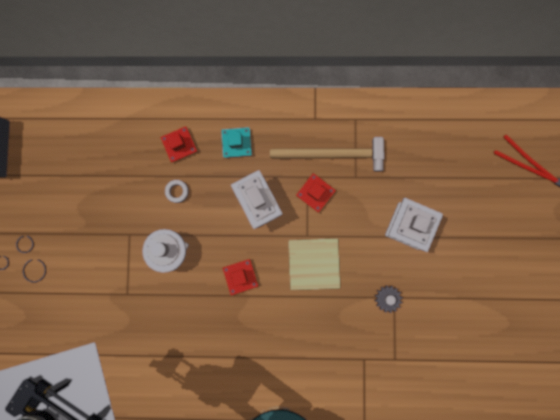

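All three covers sit flat and parallel on their own flanges: square at (415,224), oblong at (257,199), round at (165,250). The board at (314,264) is empty and the bystanders haven't moved.

```bash
python3 -c "
from bench import *
print(close_job())"
```

```text
the job is handed in; nothing more can be done
None
```

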